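# Pry the spring clip off the turntable spindle

## Task

The turntable's head is to be changed: take the hooked pick from its rest and, with its hook and not with the fingers, pull the spring clip out of the spindle groove. Then lay the pick back in both forks of its rest and leave the clip lying flat in the parts tray. Do not disturb the white figure, the tin or the round plaster foot standing about.

Things in the scene. Friction and masses are not known exactly. Their poses are not given: they have to be found in the camera images.
- spindle (a point): Fixed turntable, which does not turn: wooden disc 240 mm across, top 60 mm above the bench. This point is on the axis of its upright steel spindle, level with the disc's top. The spindle rises 37 mm: groove 24 mm across from 0 to 11 mm, collar 32 mm across to 25 mm, stub 18 mm across to 37 mm. The clip sits in the groove, under the collar, on the disc.
- clip_eye (a point): Sprung steel horseshoe clip, 86 mm long, 50 mm wide. Point: centre of its opening, 4 mm above its underside, on the spindle axis while seated. x: along the clip to its open end; z up. Cross bar (9 x 50 x 12 mm high) at x = -38.5 mm; two sprung arms 8 mm high from there to x = +18 mm. It leaves the spindle only along -x, resists with 8 to 15 N over the first 14 mm, and is clear of the collar after 40 mm.
- clip_slot (a point): Middle of the clip's open slot between the cross bar and the spindle collar, where the hook goes in: on the clip's centre line 26 mm to -x of clip_eye, half-way up the bar. The slot is 18 mm long (x, bar to collar) and about 20 mm wide (y) and open down to the disc. Axes as clip_eye.
- clip_tab (a point): Middle of the clip's gripping tab, 14 mm wide (y), 26 mm long (x), 12 mm high, behind the cross bar, 56 mm to -x of clip_eye; 6 mm above the clip's underside. Axes as clip_eye. Good place for the fingers once the clip is off the spindle.
- pick_grip (a point): Hooked pick, 152 mm long, 100 g, lying level in its rest. Point: middle of its dark wooden handle (96 mm long, 18 wide, 22 high; from 53 mm behind to 43 mm ahead of this point), on the handle's axis. x: along the handle to the hook; z up. A steel shank 8 mm thick goes on along x and bends straight down 95 mm ahead of this point; the hook ends 35 mm below the axis.
- pick_tip (a point): End of the pick's hook (8 mm thick, rounded, pointing down), 95 mm to x and 35 mm to -z of pick_grip. Axes as pick_grip.
- rest: Fixed wooden rest of the pick, base 150 x 70 mm, with two open-topped forks: one under the handle, 42 mm to -x (slot 26 mm wide), one under the shank, 68 mm to +x (slot 18 mm wide); their flared tops reach 11 mm (rear) and 18 mm (front) above the handle's axis. Origin on the bench below rest_seat. x: the way the pick lies, hook ahead.
- rest_seat (a point): Where pick_grip lies when the pick is in its rest: 55 mm over the bench, above the rest's origin. Axes as the rest.
- tray: Fixed open aluminium parts tray, 180 (x) x 160 (y) x 32 mm high, walls 4 mm, floor 4 mm thick. Origin on the bench under its centre; x along its longer side, z up.
- figure: White figure, 153 mm high, standing. Origin at its foot. Bystander.
- tin: Aluminium tin 100 mm high, 80 mm across. Origin at its foot. Bystander.
- foot: Round plaster foot, 84 mm across, 42 mm high. Origin at its underside. Bystander.
Not all that is in view belongs to the job. Of the things like the part that bears clip_eye, leave any that is purple; of the rest the smaller one is meant.

How it is judged (in metres and radians):
On the way, in this order (a step that is already met when the one before it is completed fails the run):
1. the pick is lifted out of its rest (z of pick_grip in the frame of rest_seat above 0.025 m), for 0.1 s.
2. the pick pulls on the clip with over 3 N while it is in the groove (contact force between pick and clip above 3 N and horizontal distance between clip_eye and spindle below 0.03 m), for 0.02 s.
3. the clip is out of the groove, its opening over 33 mm from the spindle axis (horizontal distance between clip_eye and spindle above 0.033 m), for 0.1 s.
At the end, for the whole second after the job is handed in: The clip lies flat (within 0.15 rad, either face up) and still on the tray's floor, all of it inside the walls, and the pick lies still in both forks of its rest as at the start: its handle's middle within 12 mm of its seat, within 0.12 rad of the rest's direction, hook down within 0.25 rad (distance between pick_grip and rest_seat below 0.012 m and angle between the x axis of pick_grip and the x axis of rest, either way round below 0.12 rad and angle between pick_grip's own z axis and vertical below 0.25 rad and x of clip_eye in the frame of tray between -0.085 and 0.085 m and y of clip_eye in the frame of tray between -0.075 and 0.075 m and z of clip_eye in the frame of tray below 0.016 m and (angle between clip_eye's own z axis and vertical below 0.15 rad or angle between clip_eye's own z axis and vertical above 2.99 rad) and x of clip_tab in the frame of tray between -0.085 and 0.085 m and y of clip_tab in the frame of tray between -0.075 and 0.075 m and linear speed of each of clip, pick below 0.02 m/s); the robot touches nothing.
It fails at once if the fingers or the arm touch the clip while it is still on the spindle (horizontal distance between clip_eye and spindle below 0.03 m and contact force between any of the fingers, the arm and clip above 0.5 N).
It fails at once if the figure is moved by more than 25 mm (distance of figure from where it was at the start of the episode above 0.025 m).
It fails at once if the tin is moved by more than 25 mm (distance of tin from where it was at the start of the episode above 0.025 m).
It fails at once if the foot is moved by more than 25 mm (distance of foot from where it was at the start of the episode above 0.025 m).
It also fails if it takes over 64 s, if anything falls off the work surface, if the arm or the gripper's body presses on something with over 40 N, if the wrist force passes 120 N, or if a joint passes its speed limit or range.

## Robot

A 6-joint arm with a two-finger parallel gripper is mounted at the origin on the work surface. World frame = base frame: x ahead of the robot, y to its left, z up, the work surface at z = 0. Lengths are in m, angles in degrees, forces in N, time in s.
With the tool pointing down it reaches from about 0.3 to 0.75 m from the base axis. Payload 8.5 kg.
Tool frame: the origin (TCP) lies on the centre line of the jaws, within the pads' length; the fingertips stand 17 mm ahead of it and the grasp point (between the pads) lies 2 mm behind it (env.tcp_to_tips is the distance from the TCP to the fingertips, in m); z points along the fingers, y is the line along which they close (so a half turn about z gives the same grasp; the last joint's range is limited). The gripper opens to 85 mm and grips with 20 to 120 N. Pads are 22 mm wide; open, the fingers measure 114 mm over their backs; the gripper's body (76 mm by 85 mm) begins 54 mm behind the grasp point. The pads swing forward as they close: fully open they stand 13 mm farther back than shut.
Start: joints at [-83.497, 21.807, 74.336, -0, 83.858, -12.336], TCP at [0.178, -0.521, 0.248] pointing down, gripper open.
Joint ranges: [-178.18, 178.18], [-50.72, 133.34], [12.68, 142.11], [-81.47, 261.47], [9.98, 163.14], [-165.26, 165.26]. Speed limits (degrees/s): [136.94, 136.94, 180, 180, 180, 180].

## Interface

Orientations are given as a 3x3 rotation matrix whose columns are the frame's x, y, z axes.
In Python, from rig import env gives the robot as it stands. The module is installed in compiled form; this text tells all that it offers.
- The arm moves only by the shell command python3 -m pendant 'ROWS' [FORCE]. ROWS is JSON, a list of rows, each a list of 7 numbers: the opening, from 0 (shut) to 1 (fully open), then the shift along the tool's x, y, z in m, then the turn, a rotation vector about the tool's x, y, z in rad. A call has 1 to 5 rows; each row is the pose to reach, as a shift and turn from the pose commanded when the call began, along the tool's axes at that moment; what a row does not reach only later rows make up. A row lasts 1/8 s, in which the tool goes at most 62.5 mm and 10.7 degrees, less where a joint would pass 70% of its speed; a pose out of reach is approached as far as the arm can. A call with a gripper value outside its range is refused whole. The fingers move at their own pace and stop on an object; FORCE is the grip in N (left out, the last holds). Time passes only in rows, so rows that repeat a pose let the fingers close. It gives the time, the measured TCP pose, the force, the opening and the grip force at its end, in the units of the state.
- env.observe(): the state, without advancing time (a new reading comes with each control period).
- env.get_image(name): name is "scene" or "top" or "wrist"; returns a dict with "image" (400x640x3 uint8, blue, green, red), "fx", "fy", "cx", "cy" (pixels), "k1" (the pictures are not rectified: a ray, as slopes to the right and down, at radius r is drawn at 1 + k1 r^2 times it, then the intrinsics apply), "pose" (4x4, takes a point from camera to world coordinates). Camera axes: x right, y up, looking along -z (the intrinsics and any distortion apply to the point x, -y, -z); pixel columns grow to the right and rows downward; lengths in m; the calibration is good to about 2 mm. A picture is of the moment at which its call begins. There is no depth.
- env.close_job(): hands the job in; it is judged then, once.
Trained networks look in the newest picture that a camera, given by its name, has taken for a name from the list of things; names that differ only in an ending like _2 or _b are one class to them, and where a whole thing is asked for, a point or a joint stands for the part that bears it (a point fixed in the world has none). Each returns a list of dicts, best first, with "conf" (0 to 1); they miss things now and then, are a little off and sometimes report something else, mostly with a low value. They report only what shows in the picture. A call takes as long as a camera call. They do not tell look-alikes from the thing itself.
- env.find_in(camera, thing): "bbox" ([centre column, centre row, width, height] in pixels, round what is visible of it).
- env.trace(camera, thing): "mask" (400x640 bool, what is visible of it) and "bbox" ([centre column, centre row, width, height] in pixels, round what is visible of it).
- env.tip_of(camera, thing): "centre" ([column, row] in pixels: a listed point, or the origin of a listed thing).
The state is a dict: "time_s": time; "q": joint angles; "qvel": joint speeds; "joint_efforts": joint torques, N m; "position": TCP position; "tool_rot": TCP orientation; "ft_force": force on the tool from outside, world axes, zero at the start; "wrist_torque": the same for the moment, N m; "grip_width": finger opening in m; "gripper_force": force on a finger pad.
Only numpy, scipy, OpenCV 4.12 (cv2) and the standard library are available. Lean on these libraries where they do the work, as an engineer would, in place of code of your own. Each camera call takes 0.05 s, during which the arm holds its last target. There are 200 camera calls.

## Working session

There is one attempt and no reset: what is moved stays moved. The work goes in short steps, Python scripts to look and compute and a shell command to move; the robot and the scene stay as the last step left them, time stands still between calls to the robot, and variables do not carry over. Pictures are saved under pics/ and viewed, at most 10 in all, crops included, and the job is handed in when it is done.

```bash
mkdir -p pics
cat > h.py <<'E'
import numpy as np, cv2
from rig import env
def cam(n):
    return env.get_image(n)
def ray(c,px):
    K=np.array([[c["fx"],0,c["cx"]],[0,c["fy"],c["cy"]],[0,0,1.]])
    d=(np.array(px,float)-[c["cx"],c["cy"]])/[c["fx"],c["fy"]]
    u=d.copy()
    for _ in range(30): u=d/(1+c["k1"]*(u@u))
    P=np.array(c["pose"]); v=P[:3,:3]@np.array([u[0],-u[1],-1.])
    return P[:3,3],v/np.linalg.norm(v)
def at_z(c,px,z):
    o,v=ray(c,px); return o+v*(z-o[2])/v[2]
def tri(rs):
    A=sum(np.eye(3)-np.outer(v,v) for o,v in rs); b=sum((np.eye(3)-np.outer(v,v))@o for o,v in rs)
    return np.linalg.solve(A,b)
def proj(c,p):
    P=np.array(c["pose"]); q=P[:3,:3].T@(np.array(p)-P[:3,3]); s=np.array([q[0],-q[1]])/-q[2]
    s=s*(1+c["k1"]*(s@s)); return s*[c["fx"],c["fy"]]+[c["cx"],c["cy"]]
E
python3 - <<'E'
from h import *
C={}
for n in("scene","top"):
    C[n]=cam(n); cv2.imwrite(f"pics/{n}0.png",C[n]["image"])
Z=dict(spindle=.06,clip_eye=.064,clip_slot=.066,clip_tab=.066,pick_grip=.055,pick_tip=.02,rest_seat=.055,rest=0,tray=0,figure=0,tin=0,foot=0)
for t,z in Z.items():
    for n in C:
        for d in env.tip_of(n,t)[:4]:
            print(t,n,round(d["conf"],2),np.round(d["centre"],1),np.round(at_z(C[n],d["centre"],z),4))
E
```

```text
spindle top 0.87 [341.8 149.7] [ 0.6488 -0.0676  0.06  ]
spindle top 0.4 [425.5 128.3] [ 0.7026 -0.2573  0.06  ]
clip_eye scene 0.83 [369.4 196.8] [0.5418 0.1209 0.064 ]
clip_eye scene 0.79 [278.  222.1] [ 0.5357 -0.1395  0.064 ]
clip_eye scene 0.65 [321.8 238.8] [ 0.6404 -0.069   0.064 ]
clip_eye top 0.87 [338.9 149.7] [ 0.6477 -0.0608  0.064 ]
clip_eye top 0.85 [242.  224.8] [0.4756 0.1498 0.064 ]
clip_eye top 0.8 [359.5 233.4] [ 0.4618 -0.1086  0.064 ]
clip_slot scene 0.78 [318.7 234.7] [ 0.6258 -0.0702  0.066 ]
clip_slot scene 0.68 [372.6 206.6] [0.5855 0.1044 0.066 ]
clip_slot scene 0.49 [268.5 224.3] [ 0.5359 -0.1646  0.066 ]
clip_slot top 0.82 [369.8 235.9] [ 0.4568 -0.131   0.066 ]
clip_slot top 0.7 [247.7 205.9] [0.5174 0.1384 0.066 ]
clip_tab scene 0.97 [373.9 218.3] [0.6291 0.0819 0.066 ]
clip_tab scene 0.71 [256.2 224.6] [ 0.5238 -0.1923  0.066 ]
clip_tab scene 0.49 [311.4 223.7] [ 0.5801 -0.0683  0.066 ]
clip_tab scene 0.25 [411.3 182.1] [0.5344 0.2613 0.066 ]
clip_tab top 0.72 [252.1 193.7] [0.5446 0.1296 0.066 ]
clip_tab top 0.58 [384.4 240.3] [ 0.4478 -0.1631  0.066 ]
[... 408 characters left out ...]

rest_seat top 0.87 [166.6 234. ] [0.4518 0.3201 0.055 ]
rest scene 0.72 [412.  185.8] [0.4734 0.3158 0.    ]
rest top 0.64 [176.4 228.1] [0.4663 0.3194 0.    ]
rest top 0.32 [342.6 158.8] [ 0.641  -0.0737  0.    ]
tray top 0.67 [447.8 207.7] [ 0.5278 -0.327   0.    ]
figure scene 0.96 [452.7 244.4] [0.7402 0.2549 0.    ]
figure top 0.77 [208.1 118.4] [0.7354 0.2561 0.    ]
figure top 0.65 [166.4 194.4] [ 0.5466  0.348  -0.    ]
tin scene 0.89 [251.8 314.1] [ 0.7308 -0.2809  0.    ]
tin top 0.61 [427.9 126.9] [ 0.7247 -0.281   0.    ]
foot scene 0.66 [368.2 164.9] [0.3114 0.2579 0.    ]
foot scene 0.38 [318.6 235.1] [ 0.5569 -0.0378  0.    ]
foot top 0.64 [197.9 301.3] [0.2962 0.2603 0.    ]
```

View pics/top0.png

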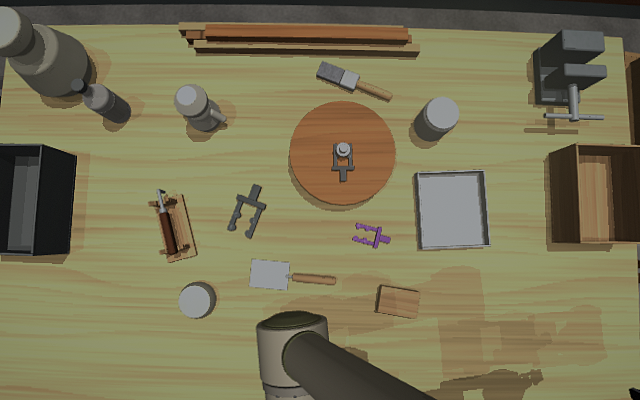

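View pics/scene0.png

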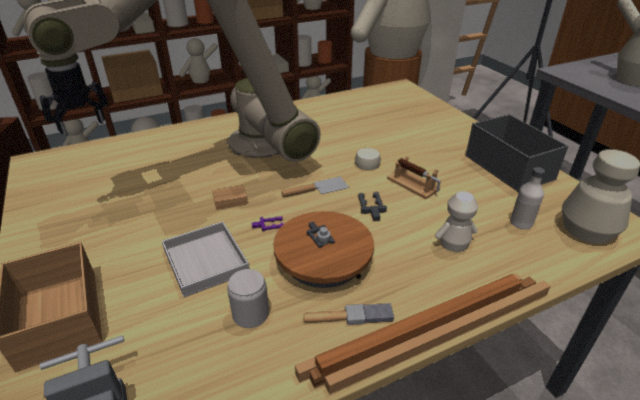

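Candidates for the clip: dark on the spindle (340,155, top view), the larger dark one on the bench (245,210) and the purple one (370,235). The one meant is on the spindle, with its tab pointing toward the robot. The pick lies in its rest at (167,225), and the tray is at (452,209).

```bash
cat >> h.py <<'E'
from scipy.spatial.transform import Rotation as Ro
def go(p,yaw,tilt=None):
    """shift/rotvec (tool axes) to tcp p, tool down, tool x at heading yaw deg (mod 180 nearest)"""
    s=env.observe(); R=np.array(s["tool_rot"]); 
    best=None
    for k in(0,180):
        a=np.radians(yaw+k); x=np.array([np.cos(a),np.sin(a),0]); z=np.array([0,0,-1.]); T=np.c_[x,np.cross(z,x),z]
        rv=Ro.from_matrix(R.T@T).as_rotvec()
        if best is None or np.linalg.norm(rv)<np.linalg.norm(best[0]): best=(rv,k)
    return np.round(R.T@(np.array(p)-s["position"]),4),np.round(best[0],4),best[1]
E
python3 - <<'E'
from h import *
s=env.observe();print(s["tool_rot"],s["q"])
c=cam("wrist");print(np.array(c["pose"]).round(3),c["fx"])
print(go([.46,.31,.30],15))
cv2.imwrite("pics/crop.png",cv2.resize(cam("top")["image"][90:280,220:520],None,fx=2.6,fy=2.6,interpolation=cv2.INTER_CUBIC))
E
```

```text
[[ 9.46413735e-01  3.22956718e-01  2.79460679e-05]
 [ 3.22956719e-01 -9.46413735e-01 -2.75672420e-05]
 [ 1.75455165e-05  3.51153868e-05 -9.99999999e-01]] [-8.34960241e+01  2.18051181e+01  7.43349733e+01  1.42012603e-03
  8.38581579e+01 -1.23380053e+01]
[[ 0.323  0.911  0.257  0.243]
 [-0.946  0.311  0.088 -0.499]
 [ 0.    -0.272  0.962  0.374]
 [ 0.     0.     0.     1.   ]] 324.24317738886674
(array([ 0.5354, -0.6948, -0.0517]), array([-0.   , -0.   ,  0.067]), 0)
```

View pics/crop.png

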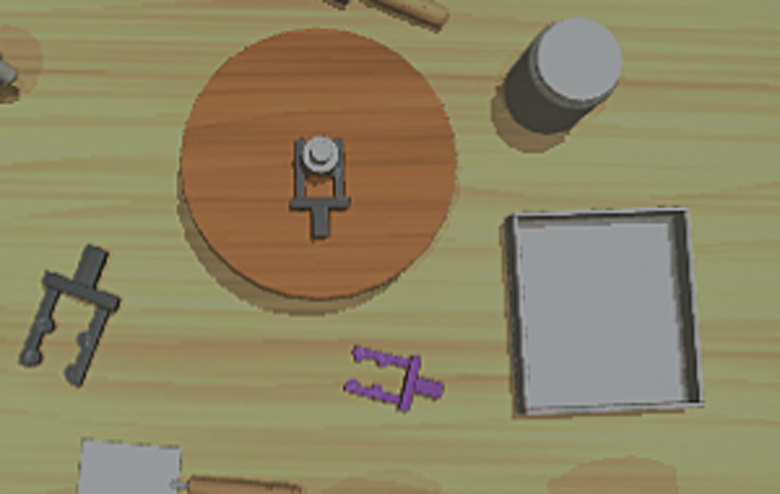

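The crop confirms it: the clip on the spindle (320,185) is the smaller dark one, and its tab points down toward the robot. I'll look from above with the wrist camera on the way to the pick.

```bash
python3 -m pendant '[[1,0.26,-0.16,-0.05,0,0,0.1],[1,0.26,-0.16,-0.05,0,0,0.1],[1,0.26,-0.16,-0.05,0,0,0.1],[1,0.26,-0.16,-0.05,0,0,0.1],[1,0.26,-0.16,-0.05,0,0,0.1]]'
python3 - <<'E'
from h import *
print(go([.53,-.08,.30],0))
E
```

```text
time_s: 2.02
position: [0.373, -0.2834, 0.2989]
tool_rot: [[0.974, 0.227, 0.0], [0.227, -0.974, -0.0], [0.0, 0.001, -1.0]]
ft_force: [-0.7, -1.1, -0.7]
grip_width: 0.0856
gripper_force: 0.0
(array([ 0.1991, -0.1625, -0.0011]), array([ 0.0005, -0.0004,  0.2288]), 0)
```

```bash
python3 -m pendant '[[1,0.2,-0.162,0,0,0,0.23],[1,0.2,-0.162,0,0,0,0.23],[1,0.2,-0.162,0,0,0,0.23],[1,0.2,-0.162,0,0,0,0.23],[1,0.2,-0.162,0,0,0,0.23]]'
python3 - <<'E'
from h import *
c=cam("wrist"); cv2.imwrite("pics/w1.png",c["image"]); np.save("c1.npy",c,allow_pickle=True)
Z=dict(spindle=.06,clip_eye=.064,clip_slot=.066,clip_tab=.066,tray=0)
for t,z in Z.items():
    for d in env.tip_of("wrist",t)[:3]: print(t,round(d["conf"],2),np.round(d["centre"],1),np.round(at_z(c,d["centre"],z),4))
print(go([.46,.31,.30],15))
E
```

```text
time_s: 2.65
position: [0.5313, -0.0793, 0.298]
tool_rot: [[1.0, 0.003, -0.0], [0.003, -1.0, 0.0], [-0.0, -0.0, -1.0]]
ft_force: [-0.8, -0.1, 0.1]
grip_width: 0.0854
gripper_force: 0.0
spindle 0.73 [306.1  64.1] [ 0.6482 -0.0684  0.06  ]
spindle 0.62 [  4.3 226.9] [0.4656 0.3064 0.06  ]
clip_eye 0.85 [307.3  64.7] [ 0.6471 -0.0698  0.064 ]
clip_eye 0.83 [138.5 202.4] [0.4986 0.1276 0.064 ]
clip_eye 0.6 [345.2 214.7] [ 0.4844 -0.1131  0.064 ]
clip_slot 0.88 [142.2 177.6] [0.5284 0.1179 0.066 ]
clip_slot 0.69 [362.3 223.4] [ 0.4744 -0.1332  0.066 ]
clip_slot 0.67 [309.7  89.3] [ 0.6227 -0.0723  0.066 ]
clip_tab 0.93 [308.1 119.8] [ 0.5916 -0.0705  0.066 ]
clip_tab 0.83 [152.8 147.4] [0.5624 0.1012 0.066 ]
clip_tab 0.79 [388.  226.3] [ 0.4708 -0.1635  0.066 ]
tray 0.84 [502.1 170.1] [ 0.5266 -0.3275  0.    ]
(array([-0.0707, -0.3931, -0.0016]), array([ 3.000e-04,  1.000e-04, -2.649e-01]), 0)
```

View pics/w1.png

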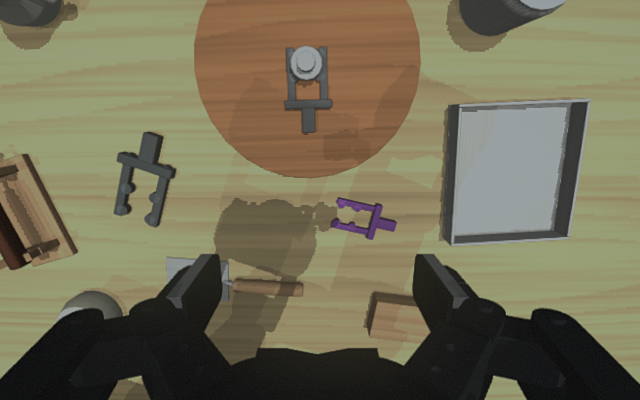

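The spindle is at (306,64) with the clip's slot at (309,90) and tab at (308,118). The tray is at about (515,172). Next I'll go above the pick.

```bash
python3 -m pendant '[[1,-0.07,-0.393,0,0,0,-0.265],[1,-0.07,-0.393,0,0,0,-0.265],[1,-0.07,-0.393,0,0,0,-0.265],[1,-0.07,-0.393,0,0,0,-0.265],[1,-0.07,-0.393,0,0,0,-0.265]]' && python3 -m pendant '[[1,-0.015,-0.08,0.02,0,0,0],[1,-0.015,-0.08,0.02,0,0,0]]'
python3 - <<'E'
from h import *
c=cam("wrist"); cv2.imwrite("pics/w2.png",c["image"])
Z=dict(pick_grip=.055,pick_tip=.02,rest_seat=.055,rest=0)
for t,z in Z.items():
    for d in env.tip_of("wrist",t)[:2]: print(t,round(d["conf"],2),np.round(d["centre"],1),np.round(at_z(c,d["centre"],z),4))
E
```

```text
time_s: 3.58
position: [0.4752, 0.2263, 0.2987]
tool_rot: [[0.966, 0.259, 0.001], [0.259, -0.966, 0.0], [0.001, 0.0, -1.0]]
ft_force: [0.7, 1.0, -0.1]
grip_width: 0.0854
gripper_force: 0.0
time_s: 3.82
position: [0.4389, 0.3002, 0.2778]
tool_rot: [[0.965, 0.262, -0.001], [0.262, -0.965, -0.0], [-0.001, -0.0, -1.0]]
ft_force: [0.3, -0.1, 0.1]
grip_width: 0.0855
gripper_force: 0.0
pick_grip 0.73 [304.4 154.3] [0.4589 0.3186 0.055 ]
pick_tip 0.85 [305.1  64.9] [0.5498 0.3428 0.02  ]
rest_seat 0.71 [303.9 152.6] [0.4605 0.3195 0.055 ]
rest_seat 0.44 [307.6 148.8] [0.4655 0.3168 0.055 ]
rest 0.75 [309.3 150.3] [0.4578 0.3141 0.    ]
```

View pics/w2.png

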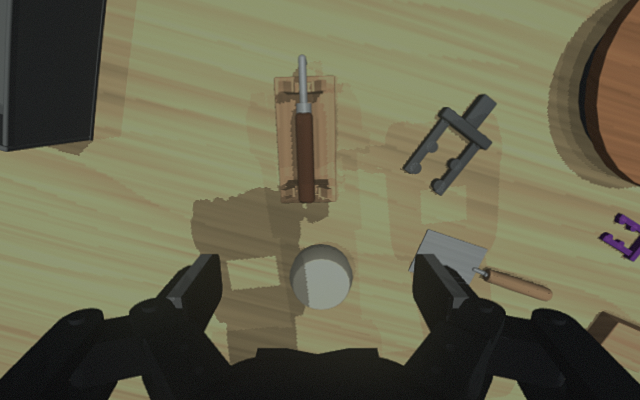

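The pick's handle runs from (304,112) to (306,203) with the hook at (302,58). The plaster foot is well behind it at (321,277).

Run:
```python
from h import *
c=cam("wrist")
a=at_z(c,(304.3,112),.066);b=at_z(c,(306,202.5),.066);d=a-b;print(a,b,np.linalg.norm(d),np.degrees(np.arctan2(d[1],d[0])))
t=at_z(c,(302.5,60),.057);print(t)
g=b+d/np.linalg.norm(d)*.053;print(g)
m=env.trace("wrist","pick_grip")[0]
ys,xs=np.nonzero(m["mask"]);print(m["conf"],xs.min(),xs.max(),ys.min(),ys.max())
rows=np.arange(118,198,8);mid=[xs[ys==r].mean() for r in rows if (ys==r).any()];print(np.round(mid,1))
P=[at_z(c,(m_,r),.066)[:2] for m_,r in zip(mid,rows)];P=np.array(P);f=np.polyfit(P[:,0],P[:,1],1);yaw=np.degrees(np.arctan(f[0]));print(f,yaw,np.polyval(f,.459))
p=[.459,np.polyval(f,.459),.055-.002]
print(go(p[:2]+[.15],yaw),go(p,yaw))
```

```text
[0.50399034 0.32677762 0.066     ] [0.4127897  0.30141253 0.066     ] 0.09466227037164598 15.542527979304026
[0.55207616 0.34137654 0.057     ]
[0.46385159 0.31561407 0.066     ]
0.56 292 311 57 203
[300.5 300.5 301.  301.5 301.  302.  302.  303.  303.  303.5]
[0.3019146  0.17914957] 16.79983208622598 0.3177283741580319
(array([ 0.0224, -0.0146,  0.1287]), array([ 0.0001, -0.0007, -0.0315]), 0) (array([ 0.0223, -0.0146,  0.2257]), array([ 0.0001, -0.0007, -0.0315]), 0)
```

```bash
python3 -m pendant '[[1,0.023,-0.014,0.06,0,0,-0.015],[1,0.023,-0.014,0.12,0,0,-0.015],[1,0.023,-0.014,0.15,0,0,-0.015],[1,0.023,-0.014,0.15,0,0,-0.015]]'
python3 - <<'E'
from h import *
c=cam("wrist"); cv2.imwrite("pics/w3.png",c["image"])
for t,z in dict(pick_grip=.055,pick_tip=.02,rest_seat=.055).items():
    for d in env.tip_of("wrist",t)[:2]: print(t,round(d["conf"],2),np.round(d["centre"],1),np.round(at_z(c,d["centre"],z),4))
print(go([.46,.317,.053],15.7))
E
```

```text
time_s: 4.68
position: [0.4587, 0.3174, 0.1268]
tool_rot: [[0.962, 0.274, -0.004], [0.274, -0.962, -0.002], [-0.004, 0.001, -1.0]]
ft_force: [1.2, 0.8, 0.2]
grip_width: 0.0856
gripper_force: 0.0
pick_grip 0.8 [318.6 222.1] [0.4592 0.3155 0.055 ]
(array([-0.0005,  0.0017,  0.0773]), array([-0.0004, -0.0036,  0.0043]), 0)
```

View pics/w3.png

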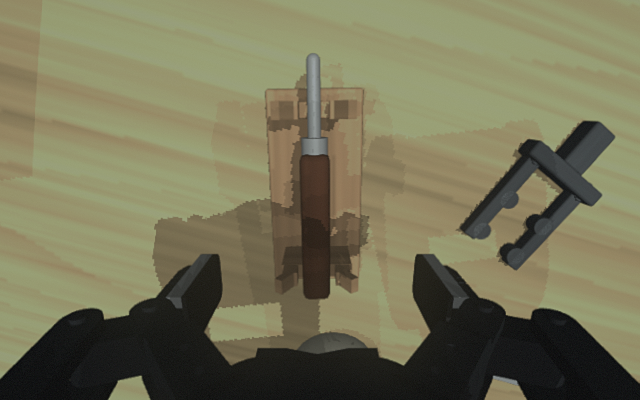

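The handle is centred between the jaws (col 315, rows 138–298) and in line with the tool x. Descend and grip.

```bash
python3 -m pendant '[[1,0,0.001,0.05,0,0,0],[1,0,0.001,0.074,0,0,0],[1,0,0.001,0.074,0,0,0],[0,0,0.001,0.074,0,0,0],[0,0,0.001,0.074,0,0,0]]' 100 && python3 -m pendant '[[0,0,0,0,0,0,0],[0,0,0,0,0,0,0],[0,0,0,0,0,0,0]]'
```

```text
time_s: 5.5
position: [0.4598, 0.3179, 0.0559]
tool_rot: [[0.961, 0.275, 0.003], [0.275, -0.961, 0.001], [0.003, -0.0, -1.0]]
ft_force: [-0.7, -0.3, -0.4]
grip_width: 0.0518
gripper_force: 0.0
time_s: 5.88
position: [0.4594, 0.3177, 0.0551]
tool_rot: [[0.961, 0.275, 0.001], [0.275, -0.961, 0.0], [0.001, -0.0, -1.0]]
ft_force: [-1.0, -0.4, 5.2]
grip_width: 0.0161
gripper_force: 97.6
```

```bash
python3 -m pendant '[[0,0,0,-0.03,0,0,0],[0,0,0,-0.08,0,0,0],[0,0,0,-0.12,0,0,0],[0,0,0,-0.12,0,0,0]]'
python3 - <<'E'
from h import *
c=cam("wrist"); cv2.imwrite("pics/w4.png",c["image"])
s=env.observe();p=np.array(s["position"]);R=np.array(s["tool_rot"])
for t in("pick_tip","pick_grip"):
  for d in env.tip_of("wrist",t)[:2]: 
    w=at_z(c,d["centre"],p[2]-(.035 if t=="pick_tip" else 0)); print(t,d["conf"],d["centre"],w,R.T@(w-p))
print(go([.527,-.0695,.20],1))
E
```

```text
time_s: 6.38
position: [0.46, 0.3181, 0.1772]
tool_rot: [[0.961, 0.275, 0.006], [0.275, -0.961, 0.002], [0.006, -0.001, -1.0]]
ft_force: [-0.1, -0.2, -2.0]
grip_width: 0.0163
gripper_force: 97.5
pick_grip 0.94 [317.0, 275.2] [0.46034157 0.31725088 0.17499246] [9.79539506e-04 7.52754158e-04 1.55241021e-06]
(array([-0.0407,  0.3907, -0.0267]), array([0.0006, 0.0022, 0.2613]), 0)
```

View pics/w4.png

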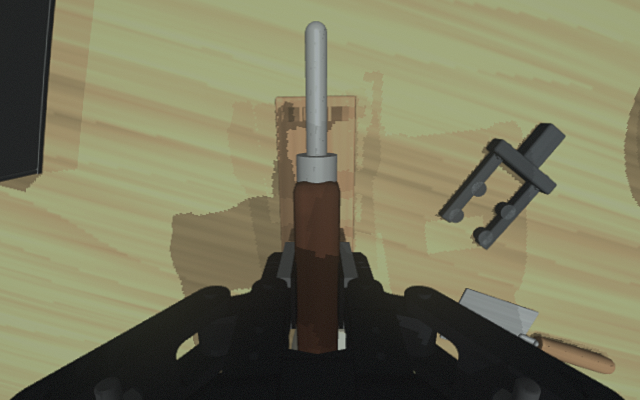

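The pick is held straight: the handle runs (317,185)–(318,350) and the shank ends at (316,22). Now to above the slot.

```bash
python3 -m pendant '[[0,-0.041,0.39,0,0,0,0.261],[0,-0.041,0.39,0,0,0,0.261],[0,-0.041,0.39,0,0,0,0.261],[0,-0.041,0.39,0,0,0,0.261],[0,-0.041,0.39,0,0,0,0.261]]'
python3 - <<'E'
from h import *
print(go([.527,-.0715,.15],1))
E
```

```text
time_s: 7.15
position: [0.5128, 0.0079, 0.173]
tool_rot: [[1.0, 0.018, -0.003], [0.018, -1.0, 0.001], [-0.003, -0.001, -1.0]]
ft_force: [1.2, 0.2, -1.5]
grip_width: 0.0166
gripper_force: 97.7
(array([0.0129, 0.0796, 0.0229]), array([-0.0007,  0.0026,  0.0002]), 0)
```

```bash
python3 -m pendant '[[0,0.013,0.08,0,0,0,0],[0,0.013,0.08,0.02,0,0,0],[0,0.013,0.08,0.024,0,0,0],[0,0.013,0.08,0.024,0,0,0]]'
python3 - <<'E'
from h import *
c=cam("wrist"); cv2.imwrite("pics/w5.png",c["image"])
s=env.observe();p=np.array(s["position"]);R=np.array(s["tool_rot"]);print(p)
w=at_z(c,(315.5,24),p[2]);print("shank end tool",R.T@(w-p))
for t,z in dict(spindle=.06,clip_slot=.066,clip_eye=.064,clip_tab=.066,pick_tip=p[2]-.035).items():
  for d in env.tip_of("wrist",t)[:1]: print(t,d["conf"],d["centre"],at_z(c,d["centre"],z))
E
```

```text
time_s: 7.65
position: [0.5272, -0.069, 0.1497]
tool_rot: [[1.0, 0.018, -0.002], [0.018, -1.0, 0.001], [-0.002, -0.001, -1.0]]
ft_force: [-0.4, -1.0, -1.0]
grip_width: 0.0163
gripper_force: 97.8
[ 0.52746098 -0.0688101   0.15024022]
shank end tool [ 9.84793715e-02  4.73078341e-04 -6.97313208e-05]
spindle 0.74 [322.0, 24.3] [ 0.64703501 -0.07053406  0.06      ]
clip_slot 0.9 [67.8, 202.6] [0.53404035 0.10120593 0.066     ]
clip_eye 0.77 [373.6, 260.2] [ 0.4946598  -0.11073102  0.064     ]
clip_tab 0.88 [430.2, 276.7] [ 0.483183   -0.15217133  0.066     ]
pick_tip 0.64 [319.2, 23.5] [ 0.63438822 -0.06875083  0.11524022]
```

View pics/w5.png

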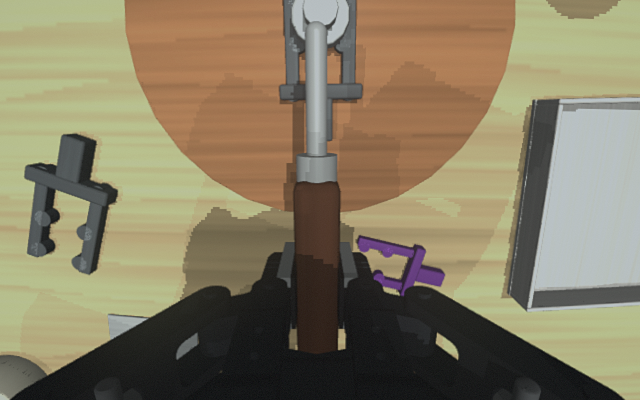

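The hook's shank ends at (316,22), over the collar. The clip's bar is centred at (321,92), with its arms at columns 292 and 349.

Run:
```python
from h import *
c=cam("wrist"); s=env.observe();p=np.array(s["position"]);R=np.array(s["tool_rot"])
for q,z in(((321,84),.072),((279,92),.072),((363,92),.072),((320.5,60),.068),((329,138),.072)): print(q,at_z(c,q,z))
hook=p+R@[.0945,.0005,0]; print("hook",hook)
g=c["image"]
for r in(62,72,90,96): print(r,g[r,275:368:3,2])
print(g[76:112,290,2],g[76:112,350,2])
```

```text
(321, 84) [ 0.61274171 -0.07098619  0.072     ]
(279, 92) [ 0.60774819 -0.04593265  0.072     ]
(363, 92) [ 0.60870882 -0.09625039  0.072     ]
(320.5, 60) [ 0.62668342 -0.07043594  0.068     ]
(329, 138) [ 0.58108391 -0.07663996  0.072     ]
hook [ 0.62219796 -0.06819608  0.1507245 ]
62 [175 174 175 157 101 101 104 102 143 164 120 135 156 177 184 162 144 111
 177 177 177 168  61  98  98  97  87 162 159 159 177]
72 [177 176 178 161 100 103 103 105 136 167 137 135 157 175 184 163 145 109
 178 178 177 182  65 106 107  96  86 166 164 163 178]
90 [168 142 100 100  99 100  71  72  72  68  79 133 156 173 184 163 143 108
 101 102 101 102 102 102  96  97  96  96  91 145 162]
96 [173 153  94  96  96  95  70  71  71  68  74 133 154 172 185 163 144 107
  95  96  96  95  96  97  89  89  89  91  85 165 170]
[104 103 103 103 105 105 102 103 103  92  83  94 101 100 100  98  99  99
  97  96  95  95  91  83  66  70  96 113 119 153 171 168 167 166 164 161] [ 98  97  98  97  98  97  98  99  88  78  88  97  99  96  97  94  93  92
  92  90  89  89  79  67  60  86  98 101 143 160 161 160 160 159 156 153]
```

```bash
python3 -m pendant '[[0,0,0.0025,0,0,0,0],[0,0,0.0025,0.02,0,0,0],[0,0,0.0025,0.04,0,0,0],[0,0,0.0025,0.051,0,0,0],[0,0,0.0025,0.051,0,0,0]]' 120
python3 - <<'E'
from h import *
s=env.observe();p=np.array(s["position"]);R=np.array(s["tool_rot"]);print("hook",p+R@[.0945,.0005,.035],s["ft_force"])
E
```

```text
time_s: 8.62
position: [0.5275, -0.0725, 0.099]
tool_rot: [[1.0, 0.018, -0.001], [0.018, -1.0, 0.0], [-0.001, -0.0, -1.0]]
ft_force: [-0.5, -0.3, -1.2]
grip_width: 0.0159
gripper_force: 119.5
hook [ 0.62198466 -0.07126896  0.06385799] [-0.5080283  -0.29644792 -1.16011688]
```

```bash
python3 -m pendant '[[0,-0.006,0,0,0,0,0],[0,-0.011,0,0,0,0,0],[0,-0.015,0,0,0,0,0]]'; python3 -m pendant '[[0,-0.005,0,0,0,0,0],[0,-0.01,0,0,0,0,0],[0,-0.018,0,0,0,0,0],[0,-0.026,0,0,0,0,0],[0,-0.033,0,0,0,0,0]]'
python3 - <<'E'
from h import *
c=cam("wrist"); cv2.imwrite("pics/w6.png",c["image"])
s=env.observe();print(s["position"],s["ft_force"])
E
```

```text
time_s: 9.0
position: [0.5148, -0.0732, 0.1006]
tool_rot: [[1.0, 0.017, 0.008], [0.017, -1.0, -0.002], [0.008, 0.002, -1.0]]
ft_force: [10.9, 1.6, -2.5]
grip_width: 0.0159
gripper_force: 119.5
time_s: 9.62
position: [0.4789, -0.0732, 0.0994]
tool_rot: [[1.0, 0.018, -0.0], [0.018, -1.0, 0.0], [-0.0, -0.0, -1.0]]
ft_force: [0.4, -0.3, -0.7]
grip_width: 0.0161
gripper_force: 119.8
[ 0.4782102  -0.07312494  0.09928611] [-0.01349309  0.541664   -1.17854342]
```

View pics/w6.png

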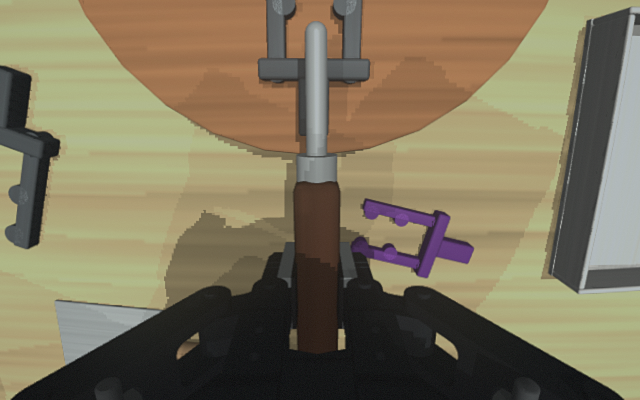

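The clip is off the spindle. Its bar is at (314,70) with the hook in front of it, and its tab is still on the disc. I'll unhook and carry the pick back.

```bash
python3 -m pendant '[[0,0.005,0,0,0,0,0],[0,0.005,0,-0.04,0,0,0],[0,0.005,0,-0.08,0,0,0],[0,0.005,0,-0.08,0,0,0]]'
python3 - <<'E'
from h import *
print(go([.4594,.3177,.175],15.97))
c=cam("wrist")
for t in("clip_eye","clip_tab"):
  for d in env.tip_of("wrist",t)[:3]: print(t,d["conf"],d["centre"],at_z(c,d["centre"],.065))
E
```

```text
time_s: 10.18
position: [0.4862, -0.0736, 0.1818]
tool_rot: [[1.0, 0.018, 0.005], [0.018, -1.0, -0.002], [0.005, 0.002, -1.0]]
ft_force: [-0.3, -0.2, -1.0]
grip_width: 0.0162
gripper_force: 119.8
(array([-0.0197, -0.3917,  0.0058]), array([ 0.003 , -0.005 , -0.2607]), 0)
clip_eye 0.83 [312.5, 39.3] [ 0.60384797 -0.06954284  0.065     ]
clip_eye 0.64 [362.0, 211.5] [ 0.48097171 -0.1100642   0.065     ]
clip_eye 0.34 [576.9, 150.6] [ 0.53218689 -0.27239379  0.065     ]
clip_tab 0.67 [315.0, 119.2] [ 0.55036316 -0.0721453   0.065     ]
clip_tab 0.61 [89.4, 106.7] [0.55744224 0.09286992 0.065     ]
clip_tab 0.55 [421.7, 224.6] [ 0.47088452 -0.15822965  0.065     ]
```

```bash
python3 -m pendant '[[0,-0.02,-0.392,0.006,0.003,-0.005,-0.261],[0,-0.02,-0.392,0.006,0.003,-0.005,-0.261],[0,-0.02,-0.392,0.006,0.003,-0.005,-0.261],[0,-0.02,-0.392,0.006,0.003,-0.005,-0.261],[0,-0.02,-0.392,0.006,0.003,-0.005,-0.261]]' && python3 -m pendant '[[0,-0.02,-0.085,0,0,0,0],[0,-0.02,-0.085,0,0,0,0],[0,-0.02,-0.085,0,0,0,0]]'
python3 - <<'E'
from h import *
print(go([.4594,.3177,.175],15.97))
E
```

```text
time_s: 10.95
position: [0.4625, 0.2405, 0.1732]
tool_rot: [[0.961, 0.275, -0.008], [0.275, -0.961, 0.002], [-0.007, -0.004, -1.0]]
ft_force: [1.1, 0.5, -0.5]
grip_width: 0.016
gripper_force: 119.8
time_s: 11.32
position: [0.4193, 0.3159, 0.1736]
tool_rot: [[0.961, 0.278, -0.008], [0.278, -0.961, 0.001], [-0.007, -0.003, -1.0]]
ft_force: [-0.2, -1.0, -1.4]
grip_width: 0.0157
gripper_force: 119.9
(array([ 0.039 ,  0.0094, -0.0017]), array([-0.0033,  0.0071,  0.003 ]), 0)
```

```bash
python3 -m pendant '[[0,0.039,0.0095,0,-0.003,0.007,0.003],[0,0.039,0.0095,0,-0.003,0.007,0.003],[0,0.039,0.0095,0,-0.003,0.007,0.003]]'
python3 - <<'E'
from h import *
print(go([.4594,.3177,.0551],15.97))
c=cam("wrist"); cv2.imwrite("pics/w7.png",c["image"])
E
```

```text
time_s: 11.7
position: [0.4606, 0.3154, 0.1739]
tool_rot: [[0.963, 0.271, 0.0], [0.271, -0.963, 0.0], [0.0, -0.0, -1.0]]
ft_force: [-0.3, -0.4, -0.6]
grip_width: 0.0159
gripper_force: 119.9
(array([-0.0005, -0.0025,  0.1188]), array([-0.0004, -0.0004, -0.0041]), 0)
```

View pics/w7.png

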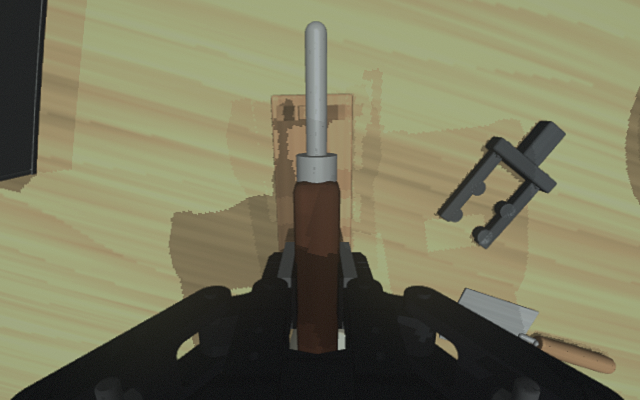

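The pick sits in the hand as it did at the lift: shank end (316,22), handle col 317. I'll lower it into the forks.

```bash
python3 -m pendant '[[0,-0.001,-0.0025,0.04,0,0,-0.004],[0,-0.001,-0.0025,0.08,0,0,-0.004],[0,-0.001,-0.0025,0.105,0,0,-0.004],[0,-0.001,-0.0025,0.117,0,0,-0.004],[0,-0.001,-0.0025,0.117,0,0,-0.004]]' && python3 -m pendant '[[0,0,0,0.001,0,0,0],[0,0,0,0.001,0,0,0]]'
```

```text
time_s: 12.38
position: [0.4591, 0.3185, 0.0577]
tool_rot: [[0.961, 0.276, 0.001], [0.276, -0.961, 0.001], [0.002, -0.001, -1.0]]
ft_force: [0.0, -1.0, -0.6]
grip_width: 0.016
gripper_force: 119.9
time_s: 12.62
position: [0.4596, 0.3188, 0.0576]
tool_rot: [[0.961, 0.276, 0.004], [0.276, -0.961, 0.002], [0.004, -0.001, -1.0]]
ft_force: [-0.7, 0.0, -0.8]
grip_width: 0.0158
gripper_force: 119.9
```

Down 2 mm more, release slowly, rise.

```bash
python3 -m pendant '[[0,0,0.001,0.002,0,0,0],[0,0,0.001,0.002,0,0,0],[0.3,0,0.001,0.002,0,0,0],[0.3,0,0.001,0.002,0,0,0],[0.6,0,0.001,0.002,0,0,0]]' && python3 -m pendant '[[0.8,0,0,0,0,0,0],[0.8,0,0,-0.03,0,0,0],[0.8,0,0,-0.09,0,0,0],[0.8,0,0,-0.14,0,0,0],[0.8,0,0,-0.14,0,0,0]]'
python3 - <<'E'
from h import *
c=cam("wrist"); cv2.imwrite("pics/w8.png",c["image"][:330,150:520])
for t,z in dict(pick_grip=.055,pick_tip=.02,rest_seat=.055).items():
    for d in env.tip_of("wrist",t)[:1]: print(t,round(d["conf"],2),np.round(d["centre"],1),np.round(at_z(c,d["centre"],z),4))
print(go([.549,-.0715,.19],1.2))
E
```

```text
time_s: 13.25
position: [0.4596, 0.3176, 0.0547]
tool_rot: [[0.961, 0.276, 0.002], [0.276, -0.961, 0.001], [0.002, -0.001, -1.0]]
ft_force: [0.4, 0.5, -0.2]
grip_width: 0.0422
gripper_force: 0.0
time_s: 13.88
position: [0.4605, 0.3181, 0.1986]
tool_rot: [[0.961, 0.276, 0.01], [0.276, -0.961, 0.004], [0.01, -0.002, -1.0]]
ft_force: [0.6, 0.2, -1.0]
grip_width: 0.0681
gripper_force: 0.0
pick_grip 0.6 [318. 196.] [0.4613 0.3166 0.055 ]
rest_seat 0.7 [316.8 195.8] [0.4612 0.3176 0.055 ]
(array([-0.0207,  0.3985,  0.0033]), array([-3.000e-04,  2.000e-04,  2.588e-01]), 0)
```

View pics/w8.png

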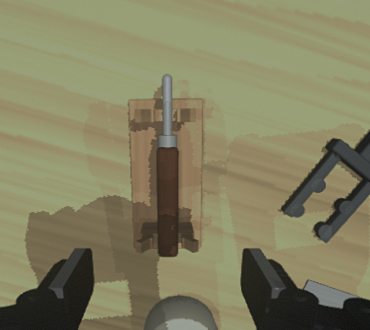

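The pick lies in both forks again: handle (168,200), shank (167,110) in the crop. That was the 11th picture I viewed, one over the allowed ten, so I'll use numbers only from here. On to the clip.

```bash
python3 -m pendant '[[0.8,-0.021,0.398,0.003,0,0,0.259],[0.8,-0.021,0.398,0.003,0,0,0.259],[0.8,-0.021,0.398,0.003,0,0,0.259],[0.8,-0.021,0.398,0.003,0,0,0.259],[0.8,-0.021,0.398,0.003,0,0,0.259]]'
python3 - <<'E'
from h import *
print(go([.549,-.0715,.19],1.2))
E
```

```text
time_s: 14.7
position: [0.5295, 0.011, 0.1909]
tool_rot: [[1.0, 0.021, -0.0], [0.021, -1.0, 0.002], [-0.0, -0.002, -1.0]]
ft_force: [0.3, 1.1, 0.5]
grip_width: 0.0684
gripper_force: 0.0
(array([0.0178, 0.0829, 0.0007]), array([-0.0018,  0.0001, -0.0002]), 0)
```

```bash
python3 -m pendant '[[0.8,0.018,0.083,0,0,0,0],[0.8,0.018,0.083,0,0,0,0],[0.8,0.018,0.083,0,0,0,0]]'
python3 - <<'E'
from h import *
c=cam("wrist")
for t in("clip_eye","clip_tab","spindle"):
  for d in env.tip_of("wrist",t)[:2]: print(t,round(d["conf"],2),d["centre"],at_z(c,d["centre"],.065))
for m in env.trace("wrist","clip_eye")[:3]:
  ys,xs=np.nonzero(m["mask"]); 
  print(m["conf"],m["bbox"])
  if abs(m["bbox"][0]-320)<60:
    for r in range(ys.min(),ys.max(),6): print(r,xs[ys==r].min(),xs[ys==r].max(),end=" | ")
    cnt=ys.max()-4; 
    for f in(4,10,16): w=xs[ys==ys.max()-f]; print(w.min(),w.max(),at_z(c,(w.mean(),ys.max()-f),.072))
    print("end",at_z(c,(xs[ys>ys.max()-4].mean(),ys.max()+.5),.072))
print(env.observe()["position"])
E
```

```text
time_s: 15.08
position: [0.5492, -0.0703, 0.1909]
tool_rot: [[1.0, 0.019, 0.0], [0.019, -1.0, 0.002], [0.0, -0.002, -1.0]]
ft_force: [0.7, 0.3, -0.3]
grip_width: 0.0685
gripper_force: 0.0
clip_eye 0.8 [98.8, 243.8] [0.50742263 0.11411271 0.065     ]
clip_eye 0.7 [362.9, 260.7] [ 0.49693217 -0.11094011  0.065     ]
clip_tab 0.9 [319.7, 200.6] [ 0.54915978 -0.0731423   0.065     ]
spindle 0.58 [315.9, 72.0] [ 0.64602932 -0.06835217  0.065     ]
0.7 [317.8, 165.3, 65.8, 111.3]
107 292 344 | 113 291 345 | 119 291 345 | 125 291 345 | 131 291 345 | 137 290 345 | 143 290 344 | 149 290 344 | 155 290 344 | 161 290 344 | 167 291 344 | 173 290 343 | 179 285 349 | 185 286 349 | 191 308 325 | 197 309 325 | 203 308 325 | 209 308 325 | 215 308 325 | 308 325 [ 0.54088881 -0.07074285  0.072     ]
308 325 [ 0.54582999 -0.07065201  0.072     ]
308 325 [ 0.55071933 -0.07056211  0.072     ]
end [ 0.53715001 -0.0709065   0.072     ]
0.68 [104.7, 216.2, 82.5, 120.7]
0.65 [366.4, 268.6, 51.5, 55.8]
241 353 354 | 247 350 376 | 253 353 391 | Traceback (most recent call last):
  File "<stdin>", line 9, in <module>
    return umr_minimum(a, axis, None, out, keepdims, initial, where)
ValueError: zero-size array to reduction operation minimum which has no identity
```

```bash
python3 -m pendant '[[0.5,-0.002,0.0005,0.05,0,0,0],[0.5,-0.002,0.0005,0.095,0,0,0],[0.5,-0.002,0.0005,0.11,0,0,0],[0.5,-0.002,0.0005,0.11,0,0,0]]' 60
```

```text
time_s: 15.82
position: [0.5478, -0.0695, 0.0823]
tool_rot: [[1.0, 0.022, 0.002], [0.022, -1.0, 0.001], [0.002, -0.001, -1.0]]
ft_force: [-0.8, 0.0, -0.1]
grip_width: 0.0431
gripper_force: 0.0
```

```bash
python3 -m pendant '[[0.5,-0.001,0.001,0.003,0,0,0],[0,-0.001,0.001,0.003,0,0,0],[0,-0.001,0.001,0.003,0,0,0],[0,-0.001,0.001,0.003,0,0,0],[0,-0.001,0.001,0.003,0,0,0]]' 60 && python3 -m pendant '[[0,0,0,0,0,0,0],[0,0,0,-0.02,0,0,0],[0,0,0,-0.07,0,0,0],[0,0,0,-0.07,0,0,0]]'
python3 - <<'E'
from h import *
c=cam("wrist");s=env.observe();p=np.array(s["position"]);print(p,s["grip_width"])
for t in("clip_eye","clip_tab"):
  for d in env.tip_of("wrist",t)[:3]: w=at_z(c,d["centre"],p[2]-.015);print(t,round(d["conf"],2),d["centre"],w,np.array(s["tool_rot"]).T@(w-p))
for d in env.tip_of("top","tray"): print(d)
print(go([.497,-.327,.15],1.2))
E
```

```text
time_s: 16.45
position: [0.547, -0.0711, 0.0802]
tool_rot: [[1.0, 0.021, 0.004], [0.021, -1.0, 0.001], [0.004, -0.001, -1.0]]
ft_force: [-0.9, 0.4, 6.0]
grip_width: 0.0119
gripper_force: 60.3
time_s: 16.95
position: [0.548, -0.0716, 0.1526]
tool_rot: [[1.0, 0.021, 0.009], [0.021, -1.0, -0.001], [0.009, 0.001, -1.0]]
ft_force: [-0.0, 0.3, -1.3]
grip_width: 0.0118
gripper_force: 59.5
[ 0.54695701 -0.071245    0.15044124] 0.0117341138672776
clip_eye 0.74 [365.3, 281.3] [ 0.53743244 -0.09635653  0.13544124] [-0.01012401  0.02490854  0.01494574]
clip_eye 0.66 [68.8, 258.2] [0.54625556 0.04949461 0.13544124] [ 0.00173125 -0.12072748  0.01501417]
clip_tab 0.72 [424.2, 296.4] [ 0.52944357 -0.12646887  0.13544124] [-0.01873746  0.05484817  0.01489905]
clip_tab 0.58 [78.2, 182.4] [0.58440616 0.03785335 0.13544124] [ 0.03963089 -0.10829506  0.01521387]
clip_tab 0.57 [316.7, 259.7] [ 0.5485704  -0.07224249  0.13544124] [0.00151304 0.00103144 0.01500816]
{'centre': [447.2, 210.0], 'conf': 0.6}
(array([-0.0542,  0.255 , -0.0025]), array([-0.002 , -0.0002, -0.0003]), 0)
```

```bash
python3 -m pendant '[[0,-0.054,0.255,0,-0.002,0,0],[0,-0.054,0.255,0,-0.002,0,0],[0,-0.054,0.255,0,-0.002,0,0],[0,-0.054,0.255,0,-0.002,0,0],[0,-0.054,0.255,0,-0.002,0,0]]'
python3 - <<'E'
from h import *
c=cam("wrist");s=env.observe();p=np.array(s["position"]);print(p)
for m in env.trace("wrist","tray")[:1]:
  print(m["conf"],m["bbox"])
for t in("clip_eye","clip_tab"):
  for d in env.tip_of("wrist",t)[:2]: print(t,round(d["conf"],2),d["centre"])
m=env.trace("top","tray")[0]; ct=cam("top"); r=cv2.minAreaRect(np.argwhere(m["mask"])[:,::-1].astype(np.float32));print(r)
for q in cv2.boxPoints(r): print(at_z(ct,q,.032))
print(go([.497,-.327,.026],1.2))
E
```

```text
time_s: 17.77
position: [0.4964, -0.3304, 0.1471]
tool_rot: [[1.0, 0.016, 0.001], [0.016, -1.0, 0.0], [0.001, -0.0, -1.0]]
ft_force: [-0.6, 0.4, 0.1]
grip_width: 0.012
gripper_force: 59.5
[ 0.49669084 -0.32961476  0.14713855]
0.7 [310.6, 156.5, 235.1, 250.8]
clip_eye 0.64 [80.8, 224.4]
clip_tab 0.87 [317.2, 260.0]
clip_tab 0.8 [141.5, 243.6]
((451.4920959472656, 208.83370971679688), (77.43606567382812, 71.9660873413086), 87.27368927001953)
[ 0.60682582 -0.23696505  0.032     ]
[ 0.61874976 -0.40641608  0.032     ]
[ 0.43912816 -0.41123735  0.032     ]
[ 0.42873607 -0.24479385  0.032     ]
(array([-0.0015,  0.0015,  0.1225]), array([ 0.    , -0.0018,  0.0018]), 0)
```

```bash
python3 -m pendant '[[0,-0.002,-0.003,0.04,0,0,0],[0,-0.002,-0.003,0.08,0,0,0],[0,-0.002,-0.003,0.11,0,0,0],[0,-0.002,-0.003,0.119,0,0,0],[0,-0.002,-0.003,0.119,0,0,0]]' && python3 -m pendant '[[0,0,0,0.001,0,0,0],[0,0,0,0.001,0,0,0]]'
```

```text
time_s: 18.7
position: [0.4964, -0.3238, 0.0301]
tool_rot: [[1.0, 0.022, 0.002], [0.022, -1.0, -0.001], [0.002, 0.001, -1.0]]
ft_force: [0.4, -0.1, -1.0]
grip_width: 0.012
gripper_force: 59.5
time_s: 18.95
position: [0.4963, -0.3245, 0.0296]
tool_rot: [[1.0, 0.021, 0.003], [0.021, -1.0, -0.002], [0.003, 0.002, -1.0]]
ft_force: [-0.0, -0.1, -0.7]
grip_width: 0.0119
gripper_force: 59.5
```

```bash
python3 -m pendant '[[0,0,0,0.003,0,0,0],[0,0,0,0.005,0,0,0],[0,0,0,0.005,0,0,0]]' && python3 -m pendant '[[0.2,0,0,0,0,0,0],[0.4,0,0,0,0,0,0],[0.5,0,0,0,0,0,0],[0.5,0,0,0,0,0,0]]' && python3 -m pendant '[[0.5,0,0,-0.04,0,0,0],[0.5,0,0,-0.1,0,0,0],[0.5,0,0,-0.16,0,0,0],[0.5,0,0,-0.16,0,0,0]]'
python3 - <<'E'
from h import *
c=cam("wrist")
for t in("clip_eye","clip_tab"):
  for d in env.tip_of("wrist",t)[:3]: print(t,round(d["conf"],2),d["centre"],at_z(c,d["centre"],.009))
for m in env.trace("wrist","clip_eye")[:2]:
  b=m["bbox"];print(m["conf"],b,at_z(c,(b[0],b[1]-b[3]/2),.01),at_z(c,(b[0],b[1]+b[3]/2),.012),at_z(c,(b[0]-b[2]/2,b[1]),.012),at_z(c,(b[0]+b[2]/2,b[1]),.012))
ct=cam("top")
for t,z in(("clip_eye",.009),("pick_grip",.055),("pick_tip",.02),("rest_seat",.055),("figure",0),("tin",0),("foot",0)):
  for d in env.tip_of("top",t)[:3]: print(t,round(d["conf"],2),d["centre"],at_z(ct,d["centre"],z))
E
```

```text
time_s: 19.32
position: [0.4961, -0.3244, 0.0242]
tool_rot: [[1.0, 0.021, 0.003], [0.021, -1.0, -0.001], [0.002, 0.001, -1.0]]
ft_force: [-1.0, 1.4, 4.8]
grip_width: 0.0121
gripper_force: 60.2
time_s: 19.82
position: [0.496, -0.3243, 0.0236]
tool_rot: [[1.0, 0.021, 0.002], [0.021, -1.0, -0.001], [0.002, 0.001, -1.0]]
ft_force: [0.1, 0.8, -0.1]
grip_width: 0.0426
gripper_force: 0.0
time_s: 20.32
position: [0.4969, -0.3253, 0.1885]
tool_rot: [[1.0, 0.021, 0.009], [0.021, -1.0, -0.008], [0.009, 0.008, -1.0]]
ft_force: [0.3, 0.6, -0.9]
grip_width: 0.0427
gripper_force: 0.0
clip_eye 0.88 [315.3, 126.7] [ 0.55396573 -0.32484771  0.009     ]
clip_tab 0.86 [165.7, 228.4] [ 0.45204859 -0.17684193  0.009     ]
clip_tab 0.61 [315.3, 186.3] [ 0.4979146  -0.32594752  0.009     ]
0.66 [315.2, 157.3, 56.5, 93.3] [ 0.56822362 -0.32447322  0.01      ] [ 0.48110826 -0.32616918  0.012     ] [ 0.525701   -0.29898318  0.012     ] [ 0.52674057 -0.3516298   0.012     ]
0.61 [136.1, 219.6, 89.1, 57.3] [ 0.49039849 -0.15215057  0.01      ] [ 0.43113319 -0.14557995  0.012     ] [ 0.46082077 -0.10429586  0.012     ] [ 0.46266525 -0.19412694  0.012     ]
clip_eye 0.79 [363.4, 233.0] [ 0.46367775 -0.12411686  0.009     ]
clip_eye 0.71 [444.4, 195.2] [ 0.55659961 -0.31606379  0.009     ]
clip_eye 0.61 [241.4, 224.0] [0.47906589 0.16238695 0.009     ]
pick_grip 0.91 [167.6, 230.7] [0.45914825 0.31818749 0.055     ]
pick_tip 0.92 [167.6, 193.8] [0.54586341 0.33703204 0.02      ]
rest_seat 0.62 [169.1, 230.9] [0.45877856 0.31476621 0.055     ]
figure 0.68 [204.5, 117.1] [0.73855624 0.26519442 0.        ]
figure 0.49 [430.4, 125.7] [ 7.27827214e-01 -2.87217824e-01  1.11022302e-16]
tin 0.61 [428.1, 127.1] [ 0.72416955 -0.28151007  0.        ]
foot 0.68 [199.3, 301.6] [0.29563718 0.25693434 0.        ]
foot 0.33 [429.5, 129.0] [ 0.71949615 -0.28489099  0.        ]
```

The clip lies flat in the tray: its measured outline of 87 × 52 mm at floor height fits the given size. The pick is at its seat, so I'm handing in.

```bash
python3 -c "
from rig import env
print(env.close_job())"
```

```text
the job is handed in; nothing more can be done
None
```

The job is handed in (verdict not shown): the hook pulled the clip off the spindle, the clip lies flat in the tray, and the pick is back in both forks; my last measurements fit that and show the bystanders unmoved within measuring error, but I viewed 11 pictures, one over the limit of 10.

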